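# Fold back the spark screen of a weld bay

### The arm

A 6-joint arm with a two-finger parallel gripper is mounted at the origin on the work surface. World frame = base frame: x ahead of the robot, y to its left, z up, the work surface at z = 0. Lengths are in m, angles in rad, forces in N, time in s.
With the tool pointing down it reaches from about 0.35 to 0.95 m from the base axis. Payload 17.4 kg.
Tool frame: the origin (TCP) lies on the centre line of the jaws, within the pads' length; the fingertips stand manip.tcp_to_tips ahead of it and the grasp point (between the pads) lies 2 mm behind it (manip.tcp_to_tips is the distance from the TCP to the fingertips, in m); x points along the fingers, y is the direction in which the jaws open and shut, and the axes are right-handed (so a half turn about x gives the same grasp; the last joint's range is limited). The gripper opens to 93 mm and grips with 3 to 60 N. Pads are 15 mm wide; open, the fingers measure 128 mm over their backs; the gripper's body (75 mm by 188 mm) begins 65 mm behind the grasp point.
Start: joints at [1.199, 0.116, 1.442, -0, 1.584, -0.038], TCP at [0.221, 0.638, 0.236] pointing down, gripper open.
Joint ranges: [-2.83, 2.83], [-0.83, 2.19], [0.07, 2.5], [-1.14, 4.28], [0.01, 3], [-2.97, 2.97]. Speed limits (rad/s): [1.89, 1.89, 2.22, 3.14, 3.14, 3.14].

### API

Orientations are given as a rotation vector (axis times angle).
In Python, from workcell import monitor, vision, order, manip gives the robot as it stands.
- The arm moves only by the tool move_arm, never from a script. Its argument "rows" is a list of rows, each a list of 6 numbers: the shift along the world's x, y, z in m, then the turn, a rotation vector about the world's x, y, z in rad. In form: [[dx, dy, dz, ax, ay, az], ...]. A call has 1 to 8 rows; each row shifts and turns the commanded pose from where the row before left it; what a row does not reach is not made up. A row lasts 1/12 s, in which the tool goes at most 41.7 mm and 7.16 degrees, less where a joint would pass 70% of its speed; a pose out of reach is approached as far as the arm can. A call with a gripper value outside its range is refused whole. "fingers" is the opening in per cent of the stroke, from 0 (shut) to 100 (fully open), set as the call begins (left out, the last holds). The fingers move at their own pace and stop on an object; "squeeze" is the grip in N (left out, the last holds). Time passes only in rows, so rows that do not move let the fingers close. It gives the time, the measured TCP pose, the force and the opening at its end, in the units of the state.
- monitor.read_state(): the state, without advancing time (a new reading comes with each control period).
- vision.camera(name): name is "side" or "top"; returns (picture, depth): 480x640x3 uint8, red, green, blue; 480x640 float32, m along the optical axis (not along the pixel's ray), 0 where there is no reading.
- vision.camera_model(name): a dict with "K" (3x3 intrinsics, pixels), "rvec" (rotation vector, rad) and "tvec" (3), from world to camera coordinates, as OpenCV has them. Camera axes: x right, y down, z forward; pixel columns grow to the right and rows downward; lengths in m; the calibration is good to about 2 mm. A picture is of the moment at which its call begins. camera_model takes no time and is no camera call.
- order.hand_in(): hands the job in, once; it reports no verdict.
The state is a dict: "t": time; "qpos": joint angles; "qd": joint speeds; "effort": joint torques, N m; "tcp_pos": TCP position; "orientation": TCP orientation; "wrist_force": force on the tool from outside, world axes, zero at the start; "wrist_torque": the same for the moment, N m; "gripper_width": finger opening in m.
Only numpy, scipy, OpenCV 4.12 (cv2) and the standard library are available. Lean on these libraries where they do the work, as an engineer would, in place of code of your own. Each camera call takes 0.05 s, during which the arm holds its last target.

### The job

Two weld bays stand side by side on the bench, each behind a spark screen of two hinged panels that is partly drawn across its track. Fold back the screen in front of the standing pipe until both panels lie together, fully folded to its stop, standing out square from the track beside their post. Leave the other screen, the one in front of the low flange, as it is, and let go.

Things in the scene. Friction and masses are not known exactly. Their poses are not given: they have to be found in the camera images.
- pipe_bay: fixed weld bay with a standing steel pipe (100 mm wide, 140 high), left or right on the bench. Origin: on the bench at the axis of the square 24 mm post (169 high) that carries the screen; z up. A straight track (290 long, 10 high) runs from the post along the bay's -y; the pipe stands behind it (125 mm to +x, 140 to -y). The screen folds out to -x, towards the robot. May be turned a little
- pipe_fold (a point): centre (200 mm up) of the push handle on the fold hinge of the pipe bay's screen: an upright bare steel cylinder, 24 mm wide, 167 to 225 mm above the bench. It moves on a circle of 130 mm radius about the post's axis; pushed round it with 2 to 4 N it folds both 6 mm thick panels (14 to 165 mm up) and stays where left. All else of the screen is below 170 mm
- pipe_screen (a joint): angle a of the pipe bay's first panel (post to fold) from the track, rad: 0 = both panels flat along the track, 1.40 = the stop, fully folded; starts at 0.35 to 0.80. The fold handle is at x = -0.130 sin(a), y = -0.130 cos(a) m in the bay's axes; the second panel makes the same angle with the track, its free edge on it at y = -0.260 cos(a)
- flange_fold (a point): the same point of the like handle on the other, like screen, in front of the low flange (disc 124 mm wide, 30 high with its hub); a bystander, not to be moved

How it is judged:
By the outcome, as a careful person would: the job done as asked, in the order asked, and still so for the second after the job is handed in, with the robot touching nothing.
It also fails if it takes over 32 s, if anything falls off the work surface, if the arm or the gripper's body presses on something with over 40 N, if the wrist force passes 120 N, or if a joint passes its speed limit or range.

## Working session

There is one attempt and no reset: what is moved stays moved. The work goes in short steps, Python scripts to look and compute and a tool call to move; the robot and the scene stay as the last step left them, time stands still between calls to the robot, and variables do not carry over. Pictures are saved under pics/ and viewed, and the job is handed in when it is done.

Besides the shell and the picture viewer there is one more tool, called in YAML: its name, and indented under it one key for each argument. move_arm: Moves the arm, as the interface text tells. Its arguments: {"type":"object","properties":{"rows":{"type":"array"},"fingers":{"type":"number"},"squeeze":{"type":"number"}},"required":["rows"]}

```bash
mkdir -p pics
python3 - <<'E'
from workcell import monitor, vision, order, manip
import cv2,numpy as np
s=monitor.read_state();print(s['t'],s['tcp_pos'],s['orientation'],manip.tcp_to_tips)
for n in('top','side'):
    p,d=vision.camera(n);cv2.imwrite(f'pics/{n}0.png',p[:,:,::-1]);np.savez(f'{n}0.npz',p=p,d=d)
    m=vision.camera_model(n);print(n,m)
E
```

```text
0.0 [0.22110143 0.63756773 0.23492799] [ 0.26107824  1.55508632 -0.26279007] 0.017
top {'K': array([[554.74837416,   0.        , 318.6818392 ],
       [  0.        , 554.74837416, 241.0586312 ],
       [  0.        ,   0.        ,   1.        ]]), 'rvec': array([ 2.12667015, -2.12560687,  0.19633659]), 'tvec': array([0.04669372, 0.66196103, 0.88319718])}
side {'K': array([[496.23015297,   0.        , 316.9604505 ],
       [  0.        , 496.23015297, 240.04663208],
       [  0.        ,   0.        ,   1.        ]]), 'rvec': array([ 2.27477747, -0.0423182 ,  0.04025984]), 'tvec': array([-0.6323884 ,  0.14873091,  0.84515932])}
```

View pics/top0.png

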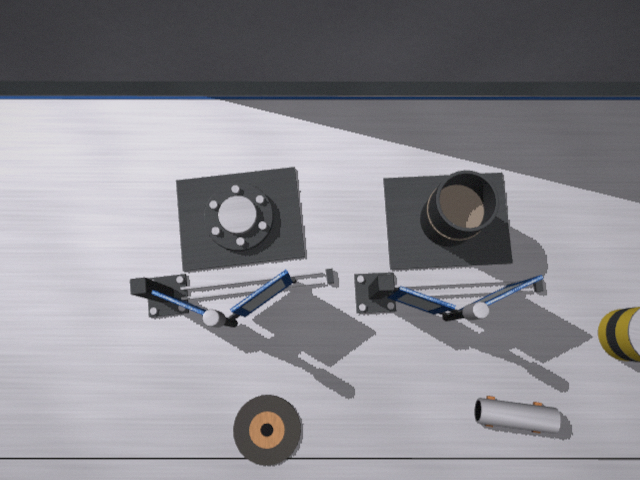

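View pics/side0.png

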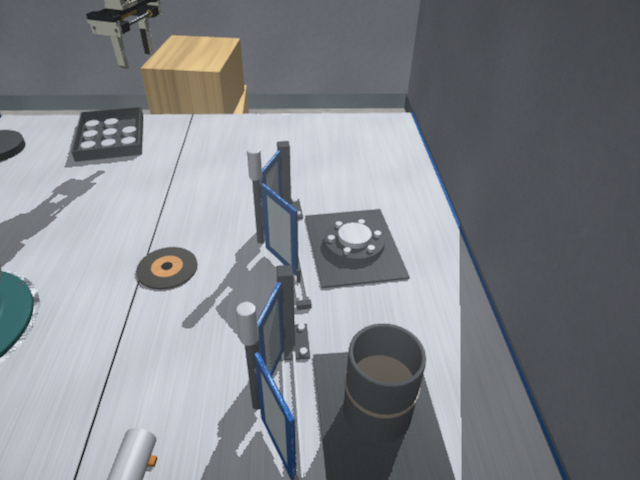

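The pipe bay is on the right in the top view: handle top at about (480,310), post top at about (383,283). In the side view its handle is at about (247,310).

```bash
cat > h.py <<'E'
import cv2,numpy as np
from workcell import vision
def ray(n,uv,z):
    m=vision.camera_model(n);R=cv2.Rodrigues(m['rvec'])[0];c=-R.T@m['tvec']
    d=R.T@np.linalg.inv(m['K'])@np.array([uv[0],uv[1],1.]);return c+d*(z-c[2])/d[2]
def cloud(n,d):
    m=vision.camera_model(n);R=cv2.Rodrigues(m['rvec'])[0]
    v,u=np.mgrid[:480,:640];K=m['K']
    P=np.stack([(u-K[0,2])/K[0,0]*d,(v-K[1,2])/K[1,1]*d,d],-1)
    P=(P-m['tvec'])@R;P[d==0]=np.nan;return P
E
python3 - <<'E'
from h import *
t=np.load('top0.npz');P=cloud('top',t['d']);z=P[...,2]
def rep(name,mask,zt):
    n,l,st,ce=cv2.connectedComponentsWithStats(mask.astype(np.uint8))
    for i in range(1,n):
        if st[i,4]>20:
            print(name,st[i],ce[i].round(1),ray('top',ce[i],zt).round(4),np.nanmedian(P[l==i],0).round(4))
rep('handle',(z>.215)&(z<.24),.225)
g=t['p'].max(2)
rep('post',(z>.160)&(z<.176)&(g<90),.169)
rep('track?',(z>.006)&(z<.02)&(np.arange(480)[:,None]>260)&(np.arange(480)[:,None]<310),.01)
print(ray('top',(540,284.5),.01))
im=cv2.resize(t['p'][250:340,340:560,::-1],None,fx=3.6,fy=3.6,interpolation=cv2.INTER_NEAREST);cv2.imwrite('pics/crop0.png',im)
E
```

```text
handle [471 302  18  17 248] [479.4 310.2] [ 0.5354 -0.1729  0.225 ] [ 0.5357 -0.173   0.2241]
handle [202 310  19  17 246] [210.9 317.9] [0.5248 0.1943 0.225 ] [0.5247 0.1942 0.2242]
post [377 275  18  17 272] [385.3 282.8] [ 0.579  -0.0516  0.169 ] [ 0.5788 -0.0514  0.1684]
post [131 278  17  17 260] [138.9 286.2] [0.5738 0.3132 0.169 ] [0.5741 0.3131 0.1684]
track? [182 261  11  10  48] [186.4 265.8] [0.6265 0.2823 0.01  ] [0.6265 0.282  0.0074]
track? [196 261  13   9  34] [202.8 265.8] [0.6264 0.2531 0.01  ] [0.6255 0.2524 0.0069]
track? [390 261  13   9  34] [395.6 265.3] [ 0.6275 -0.09    0.01  ] [ 0.6267 -0.0891  0.0072]
track? [439 261  12   6  28] [444.3 263.7] [ 0.6305 -0.1768  0.01  ] [ 0.6304 -0.1761  0.0075]
track? [451 261  13   6  28] [457.1 263.5] [ 0.6308 -0.1996  0.01  ] [ 0.6319 -0.2002  0.0067]
track? [326 269   8  15 103] [329.4 276.1] [0.6082 0.0279 0.01  ] [0.6082 0.0286 0.0114]
track? [289 271  32   6  77] [304.9 273.9] [0.6121 0.0714 0.01  ] [0.6119 0.0713 0.0097]
track? [366 273  14   6  27] [372.  275.2] [ 0.6097 -0.0476  0.01  ] [ 0.6105 -0.0479  0.0074]

[... 352 characters left out ...]
0.2021  0.0095]
track? [287 281  35   7  85] [303.5 284.2] [0.5938 0.0737 0.01  ] [0.5941 0.073  0.0092]
track? [534 280   9  12  80] [538.6 286.1] [ 0.5905 -0.342   0.01  ] [ 0.5905 -0.3416  0.0116]
track? [356 287  40  23 253] [373.7 302.8] [ 0.561  -0.0499  0.01  ] [ 0.5591 -0.0452  0.0078]
track? [518 289  13   3  29] [524.7 290.1] [ 0.5835 -0.3169  0.01  ] [ 0.5837 -0.3177  0.0096]
track? [423 291  73   5 162] [460.6 293.2] [ 0.578  -0.2034  0.01  ] [ 0.5783 -0.2064  0.0093]
track? [148 301  15   9  49] [154.1 305.9] [0.5553 0.3359 0.01  ] [0.5553 0.3367 0.0074]
track? [162 302  23   8  66] [172.8 306.4] [0.5545 0.303  0.01  ] [0.5535 0.3068 0.0082]
[ 0.59337588 -0.34472467  0.01      ]
```

View pics/crop0.png

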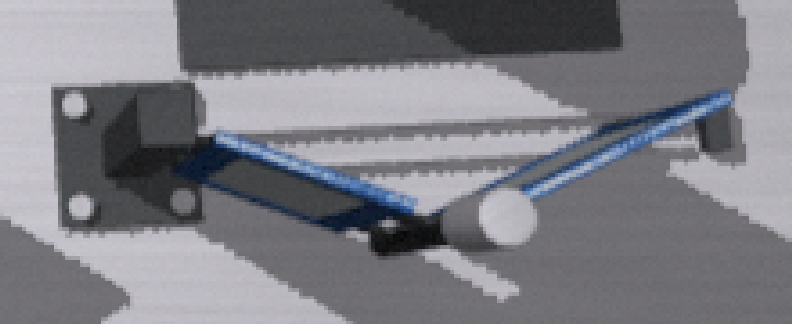

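Run:
```python
from h import *
from workcell import monitor
from scipy.spatial.transform import Rotation as Ro
t=np.load('top0.npz');P=cloud('top',t['d']);z=P[...,2]
m=(z>.006)&(z<.02)
n,l,st,ce=cv2.connectedComponentsWithStats(m.astype(np.uint8))
for i in range(1,n):
    if st[i,2]>30 and 279<=st[i,1]<295:
        q=P[l==i];print(st[i],np.polyfit(q[:,1],q[:,0],1))
s=monitor.read_state();R=Ro.from_rotvec(s['orientation']).as_matrix();print(R.round(3))
print('jaw yaw',np.arctan2(R[1,1],R[0,1]),s['qpos'])
post=np.array([.579,-.0516]);th=.045
h=np.array([.5354,-.1729])
v=h-post;print('a0',np.arctan2(-v[0],-v[1])+th)
for a in np.r_[.39,np.arange(.5,1.41,.1)]:
    p=post+.130*np.array([-np.sin(a-th),-np.cos(a-th)])
    print(round(a,2),p.round(4),'tang yaw',round(np.pi-a+th,3))
```

```text
[394 279 134   9 303] [-0.05159831  0.58546199]
[287 281  35   7  85] [-0.11631099  0.60237307]
[356 287  40  27 284] [0.05605778 0.56231404]
[423 291  73   5 162] [-0.04795267  0.56824104]
[[-0.     0.328  0.945]
 [-0.001  0.945 -0.328]
 [-1.    -0.001 -0.   ]]
jaw yaw 1.236989312392159 [ 1.19920620e+00  1.16429041e-01  1.44220561e+00  8.73644294e-06
  1.58399570e+00 -3.77829794e-02]
a0 0.3900592157651083
0.39 [ 0.535  -0.1739] tang yaw 2.797
0.5 [ 0.5219 -0.1684] tang yaw 2.687
0.6 [ 0.5105 -0.1621] tang yaw 2.587
0.7 [ 0.4998 -0.1547] tang yaw 2.487
0.8 [ 0.4899 -0.1463] tang yaw 2.387
0.9 [ 0.4809 -0.1369] tang yaw 2.287
1.0 [ 0.4729 -0.1267] tang yaw 2.187
1.1 [ 0.4659 -0.1157] tang yaw 2.087
1.2 [ 0.4601 -0.1041] tang yaw 1.987
1.3 [ 0.4554 -0.092 ] tang yaw 1.887
1.4 [ 0.452  -0.0794] tang yaw 1.787
```

move_arm:
  rows:
    - [0, 0, 0.035, 0, 0, 0]
    - [0, 0, 0.035, 0, 0, 0]
    - [0.013, -0.034, 0, 0, 0, -0.066]
    - [0.013, -0.034, 0, 0, 0, -0.066]
    - [0.013, -0.034, 0, 0, 0, -0.066]
    - [0.013, -0.034, 0, 0, 0, -0.066]
    - [0.013, -0.034, 0, 0, 0, -0.066]
    - [0.013, -0.034, 0, 0, 0, -0.066]
  fingers: 55

```text
t: 0.77
tcp_pos: [0.2993, 0.4321, 0.3053]
orientation: [0.573, 1.494, -0.573]
wrist_force: [1.7, -0.3, 0.9]
gripper_width: 0.0515
```

move_arm:
  rows:
    - [0.013, -0.034, 0, 0, 0, -0.066]
    - [0.013, -0.034, 0, 0, 0, -0.066]
    - [0.013, -0.034, 0, 0, 0, -0.066]
    - [0.013, -0.034, 0, 0, 0, -0.066]
    - [0.013, -0.034, 0, 0, 0, -0.066]
    - [0.013, -0.034, 0, 0, 0, -0.066]
    - [0.013, -0.034, 0, 0, 0, -0.066]
    - [0.013, -0.034, 0, 0, 0, -0.066]

```text
t: 1.43
tcp_pos: [0.4032, 0.16, 0.3056]
orientation: [0.978, 1.34, -0.978]
wrist_force: [0.9, -0.7, -0.4]
gripper_width: 0.0513
```

move_arm:
  rows:
    - [0.013, -0.034, 0, 0, 0, -0.066]
    - [0.013, -0.034, 0, 0, 0, -0.066]
    - [0.013, -0.034, 0, 0, 0, -0.066]
    - [0.013, -0.034, 0, 0, 0, -0.066]
    - [0.013, -0.034, 0, 0, 0, -0.066]
    - [0.013, -0.034, 0, 0, 0, -0.066]
    - [0.013, -0.034, 0, 0, 0, -0.066]
    - [0, 0, 0, 0, 0, 0]

```text
t: 2.1
tcp_pos: [0.4951, -0.0808, 0.3045]
orientation: [1.323, 1.131, -1.326]
wrist_force: [0.4, -0.6, -1.0]
gripper_width: 0.0513
```

move_arm:
  rows:
    - [0.0134, -0.031, 0, 0, 0, -0.066]
    - [0.0134, -0.031, 0, 0, 0, -0.066]
    - [0.0134, -0.031, 0, 0, 0, -0.066]
    - [0, 0, 0, 0, 0, 0]
    - [0, 0, 0, 0, 0, 0]

```text
t: 2.52
tcp_pos: [0.5345, -0.1702, 0.3047]
orientation: [1.461, 1.025, -1.462]
wrist_force: [-0.0, -0.2, 0.1]
gripper_width: 0.0511
```

Run:
```python
from h import *
from workcell import monitor
from scipy.spatial.transform import Rotation as Ro
s=monitor.read_state();R=Ro.from_rotvec(s['orientation']).as_matrix()
print(s['t'],s['tcp_pos'],np.arctan2(R[1,1],R[0,1]),R[:,0],s['gripper_width'])
p,d=vision.camera('side');cv2.imwrite('pics/side1.png',p[:,:,::-1])
```

```text
2.5167 [ 0.53446457 -0.17021777  0.30467275] -0.34853941320493376 [-1.75020508e-03  7.03744601e-04 -9.99998221e-01] 0.051083665137278945
```

View pics/side1.png

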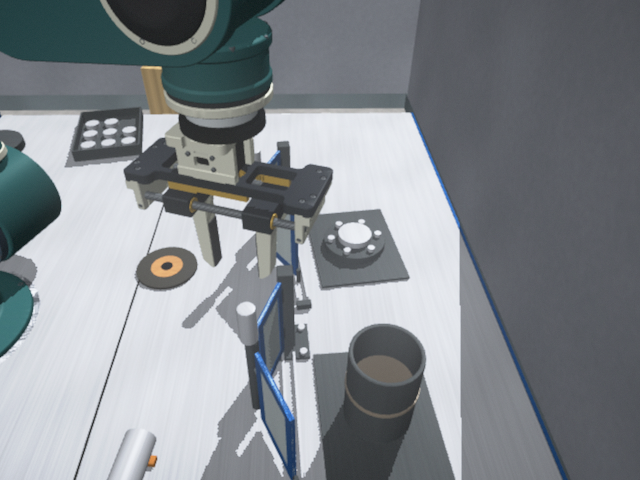

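The open fingers, at about (212,255) and (265,270), straddle the handle's line at (247,310). I'm going down around it.

move_arm:
  rows:
    - [0.001, -0.003, -0.03, 0, 0, 0]
    - [0, 0, -0.03, 0, 0, 0]
    - [0, 0, -0.025, 0, 0, 0]
    - [0, 0, -0.02, 0, 0, 0]
    - [0, 0, 0, 0, 0, 0]
    - [0, 0, 0, 0, 0, 0]

```text
t: 3.07
tcp_pos: [0.535, -0.1712, 0.2008]
orientation: [1.459, 1.026, -1.459]
wrist_force: [0.3, 0.3, 0.1]
gripper_width: 0.051
```

Run:
```python
from h import *
p,d=vision.camera('side');cv2.imwrite('pics/side2.png',cv2.resize(p[150:450,120:420,::-1],None,fx=2,fy=2))
```

```text
(no output)
```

View pics/side2.png

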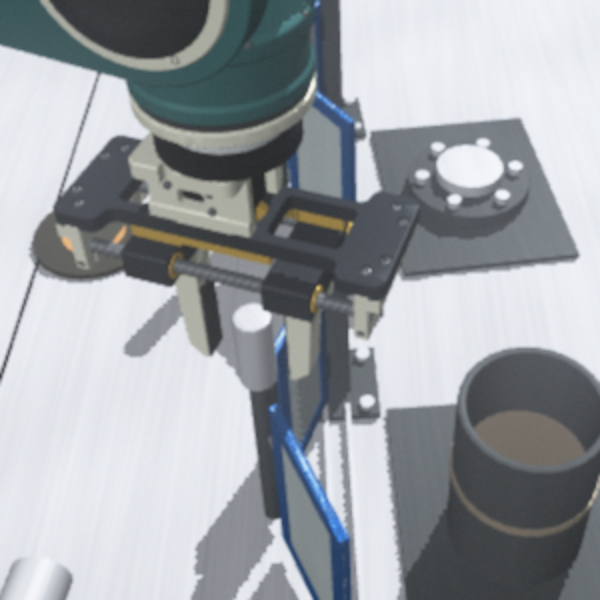

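The handle is between the fingers (crop pixel (253,345), fingers at (203,320) and (300,345)). I'll narrow the cage and push round the arc.

move_arm:
  rows:
    - [0, -0.001, 0, 0, 0, 0]
    - [0, 0, 0, 0, 0, 0]
    - [0, 0, 0, 0, 0, 0]
    - [0, 0, 0, 0, 0, 0]
    - [-0.0065, 0.003, 0, 0, 0, -0.05]
    - [-0.0065, 0.003, 0, 0, 0, -0.05]
    - [-0.0057, 0.003, 0, 0, 0, -0.05]
    - [-0.0057, 0.003, 0, 0, 0, -0.05]
  fingers: 36

```text
t: 3.78
tcp_pos: [0.5111, -0.1613, 0.201]
orientation: [1.602, 0.896, -1.6]
wrist_force: [3.7, -0.1, -0.5]
gripper_width: 0.0335
```

move_arm:
  rows:
    - [-0.0054, 0.0037, 0, 0, 0, -0.05]
    - [-0.0054, 0.0037, 0, 0, 0, -0.05]
    - [-0.005, 0.0042, 0, 0, 0, -0.05]
    - [-0.005, 0.0042, 0, 0, 0, -0.05]
    - [-0.0045, 0.0047, 0, 0, 0, -0.05]
    - [-0.0045, 0.0047, 0, 0, 0, -0.05]
    - [-0.004, 0.0051, 0, 0, 0, -0.05]
    - [-0.004, 0.0051, 0, 0, 0, -0.05]

```text
t: 4.45
tcp_pos: [0.4733, -0.1258, 0.2011]
orientation: [1.867, 0.598, -1.865]
wrist_force: [3.0, -1.1, -0.1]
gripper_width: 0.0337
```

Run:
```python
from h import *
p,d=vision.camera('side');cv2.imwrite('pics/side3.png',cv2.resize(p[150:450,120:420,::-1],None,fx=2,fy=2))
```

```text
(no output)
```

View pics/side3.png

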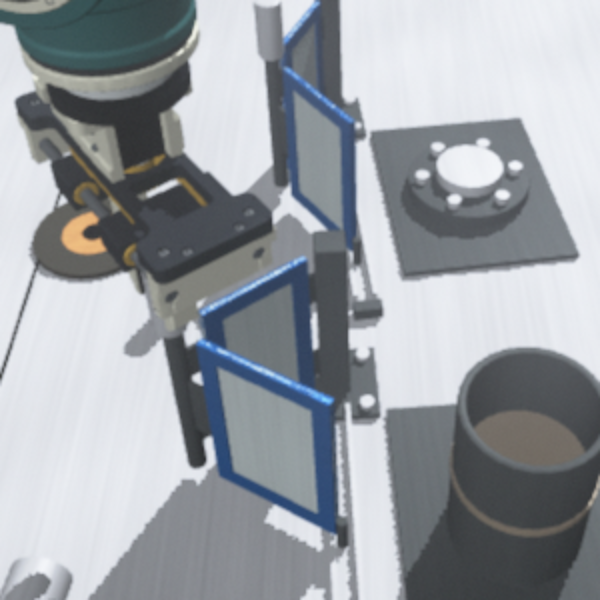

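The screen is folding well, with the handle still in the cage. Continuing.

move_arm:
  rows:
    - [-0.0035, 0.0055, 0, 0, 0, -0.05]
    - [-0.0035, 0.0055, 0, 0, 0, -0.05]
    - [-0.0029, 0.0058, 0, 0, 0, -0.05]
    - [-0.0029, 0.0058, 0, 0, 0, -0.05]
    - [-0.0024, 0.006, 0, 0, 0, -0.05]
    - [-0.0024, 0.006, 0, 0, 0, -0.05]
    - [-0.0017, 0.0063, 0, 0, 0, -0.05]
    - [0, 0, 0, 0, 0, 0]

```text
t: 5.17
tcp_pos: [0.4538, -0.0845, 0.201]
orientation: [2.076, 0.285, -2.075]
wrist_force: [-1.2, -0.3, 0.1]
gripper_width: 0.0335
```

move_arm:
  rows:
    - [-0.001, 0.004, 0, 0, 0, -0.02]
    - [-0.0005, 0.002, 0, 0, 0, 0]
    - [0, 0, 0, 0, 0, 0]

```text
t: 5.42
tcp_pos: [0.4524, -0.079, 0.2008]
orientation: [2.085, 0.269, -2.085]
wrist_force: [-0.1, 0.3, 0.5]
gripper_width: 0.0333
```

move_arm:
  rows:
    - [-0.0003, 0.002, 0, 0, 0, 0]
    - [-0.0003, 0.002, 0, 0, 0, 0]
    - [0, 0, 0, 0, 0, 0]

```text
t: 5.67
tcp_pos: [0.4519, -0.0762, 0.2007]
orientation: [2.085, 0.263, -2.085]
wrist_force: [2.0, -15.8, -1.4]
gripper_width: 0.0337
```

Run:
```python
from h import *
for n in('side','top'):
    p,d=vision.camera(n);cv2.imwrite(f'pics/{n}4.png',cv2.resize(p[150:450,120:420,::-1] if n=='side' else p[200:400,280:560,::-1],None,fx=2,fy=2))
```

```text
(no output)
```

View pics/side4.png

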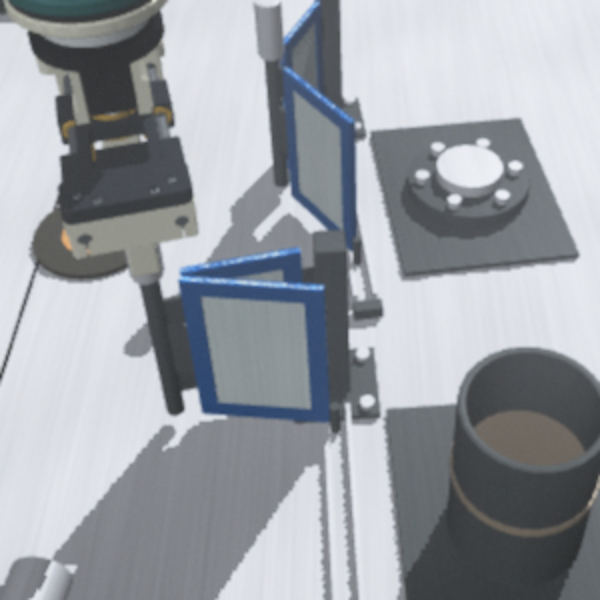

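View pics/top4.png

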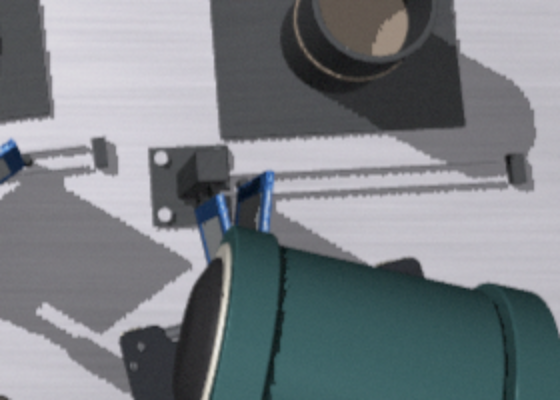

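The force rose to 16 N: the stop is reached. I'll back off, open and lift.

move_arm:
  rows:
    - [0, -0.002, 0, 0, 0, 0]
    - [0, -0.002, 0, 0, 0, 0]
    - [0, 0, 0, 0, 0, 0]

```text
t: 6.02
tcp_pos: [0.4518, -0.0791, 0.2006]
orientation: [2.086, 0.267, -2.086]
wrist_force: [-0.6, -0.1, -0.9]
gripper_width: 0.0332
```

move_arm:
  rows:
    - [0, 0, 0, 0, 0, 0]
    - [0, 0, 0, 0, 0, 0]
    - [0, 0, 0, 0, 0, 0]
    - [0, 0, 0.02, 0, 0, 0]
    - [0, 0, 0.03, 0, 0, 0]
    - [0, 0, 0.03, 0, 0, 0]
    - [0, 0, 0.03, 0, 0, 0]
    - [0, 0, 0, 0, 0, 0]
  fingers: 55

```text
t: 6.68
tcp_pos: [0.4526, -0.079, 0.3166]
orientation: [2.092, 0.264, -2.078]
wrist_force: [0.7, 0.1, 1.0]
gripper_width: 0.0516
```

move_arm:
  rows:
    - [-0.005, 0.03, 0, 0, 0, 0]
    - [-0.005, 0.03, 0, 0, 0, 0]
    - [-0.005, 0.03, 0, 0, 0, 0]
    - [-0.005, 0.03, 0, 0, 0, 0]
    - [-0.005, 0.03, 0, 0, 0, 0]
    - [-0.005, 0.03, 0, 0, 0, 0]
    - [-0.005, 0.03, 0, 0, 0, 0]
    - [-0.005, 0.03, 0, 0, 0, 0]

```text
t: 7.35
tcp_pos: [0.4111, 0.1625, 0.3104]
orientation: [2.086, 0.267, -2.086]
wrist_force: [0.5, 0.4, 0.7]
gripper_width: 0.0512
```

move_arm:
  rows:
    - [-0.005, 0.03, 0, 0, 0, 0]
    - [-0.005, 0.03, 0, 0, 0, 0]
    - [-0.005, 0.03, 0, 0, 0, 0]
    - [-0.005, 0.03, 0, 0, 0, 0]
    - [-0.005, 0.03, 0, 0, 0, 0]
    - [-0.005, 0.03, 0, 0, 0, 0]
    - [0, 0, 0, 0, 0, 0]
    - [0, 0, 0, 0, 0, 0]

```text
t: 8.02
tcp_pos: [0.3812, 0.3421, 0.3098]
orientation: [2.083, 0.268, -2.086]
wrist_force: [-0.1, 0.1, -0.0]
gripper_width: 0.0507
```

Run:
```python
from h import *
from workcell import monitor
p,d=vision.camera('top');cv2.imwrite('pics/top5.png',p[:,:,::-1])
P=cloud('top',d);z=P[...,2];m=(z>.215)&(z<.24)
n,l,st,ce=cv2.connectedComponentsWithStats(m.astype(np.uint8))
for i in range(1,n):
    if st[i,4]>60:
        h=ray('top',ce[i],.225)[:2];v=h-[.579,-.0516];print(st[i],h,np.hypot(*v),'a(th=.05)',np.arctan2(-v[0],-v[1])+.05)
s=monitor.read_state();print(s['t'],s['tcp_pos'],s['wrist_force'])
```

```text
[202 310  19  17 245] [0.52477936 0.19432112] 0.25182747192833627 a(th=.05) 2.974584746504094
[405 363  18  18 254] [ 0.45301519 -0.08006563] 0.12916061578773788 a(th=.05) 1.398582667059969
8.0667 [0.38153242 0.34121072 0.31011592] [0.00161275 0.17471269 0.26393913]
```

View pics/top5.png

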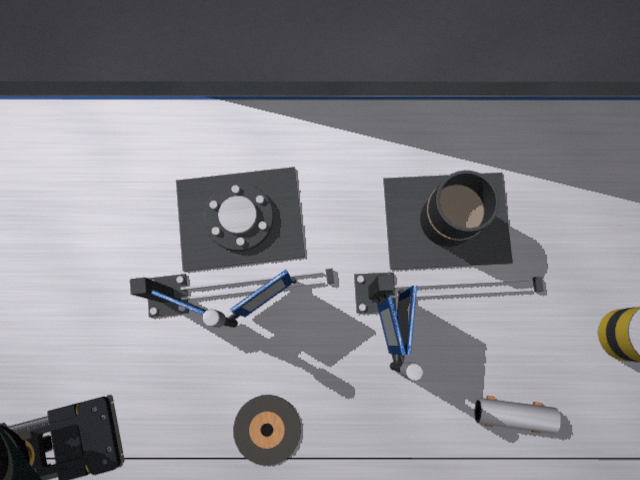

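The pipe screen's handle is now at (414,372), which gives a ≈ 1.40. The flange handle is still at (211,318), as before. The arm is clear.

```bash
python3 -c "
from workcell import order;print(order.hand_in())"
```

```text
the job is handed in; nothing more can be done
None
```

The screen in front of the standing pipe is folded back to its stop, and the job was handed in at about 8 s. I caged its handle loosely between the fingers and pushed it round its arc. At the end the side force rose to about 16 N, which I took as the stop. Then I backed off, opened the fingers, lifted and moved the arm well away.

**Pipe screen:** the top camera, with the arm clear, puts the handle at (0.453, -0.080). That is an angle of about 1.399 rad against the stop's 1.40.

**Flange screen:** its handle is at (0.525, 0.194), the same as at the start.

**Arm:** the wrist force read about zero before hand-in. No checks failed or disagreed.

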